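# Put the strays back in their stock bins

## Task

Four products have been left on the shop counter in front of the stock bins: a squat jar, a slim bottle, a square bottle and a funnel. Put each one back in the bin that is stocked with its own kind, standing upright (the funnel mouth down) on the floor of that bin's empty front compartment. Set them down, do not drop them, and leave the bins, the label roll and the jug where they stand.

Things in the scene. Friction and masses are not known exactly. Their poses are not given: they have to be found in the camera images.
- jar_mid (a point): Loose squat round screw-lid jar, amber glass with paper label and white lid, 62 mm tall, body 50 mm in diameter up to 44 mm, lid 48 mm in diameter from 44 to 62 mm; about 0.12 kg. The point is its centre, 31 mm above its base; z up along its axis. It stands upright.
- slim_mid (a point): Loose slim round bottle, amber glass with paper label and white cap, 86 mm tall, body 30 mm in diameter and straight up to 58 mm, then a shoulder, cap 22 mm in diameter from 68 to 86 mm; about 0.08 kg. The point is its centre, 43 mm above its base; z up along its axis. It stands upright.
- square_mid (a point): Loose square white plastic bottle with paper label, 78 mm tall, body 40 by 40 mm (flats along its x and y axes, straight up to 56 mm), then a shoulder, round white cap 26 mm in diameter from 62 to 78 mm; about 0.12 kg. The point is its centre, 39 mm above its base; z up. It stands upright, turned up to 0.6 either way.
- funnel_mid (a point): Loose small white plastic funnel standing mouth down, spout up, 84 mm tall: rim 60 mm in diameter, cone narrowing to 16 mm at 40 mm, then a straight spout tapering from 16 mm to 12 mm at the top (84 mm); a small tab on the rim; about 0.04 kg. Best held by the spout. The point is its centre on the axis, 42 mm above its base; z up along its axis.
- bay_jar (a point): Loose blue hopper-front bin stocked with squat round jars (two); the point is the centre of the inside floor of its empty front compartment, 3 mm above the counter. Axes: z up, +x from its low front lip to its high back. All four bins are alike: 130 mm (y) by 185 mm (x) outside, walls 4 mm, turned up to 0.12. Front compartment 98 mm (x) by 122 mm (y) inside.
- bay_slim (a point): Loose blue hopper-front bin stocked with slim round bottles (eight); the point is the centre of the inside floor of its empty front compartment, 3 mm above the counter. Axes: z up, +x from its low front lip to its high back. All bins: back 76 mm high, front lip 38, sides rising from 38 at the front to 76 half-way; stock at most 89 mm above the counter.
- bay_square (a point): Loose blue hopper-front bin stocked with square bottles (three); the point is the centre of the inside floor of its empty front compartment, 3 mm above the counter. Axes: z up, +x from its low front lip to its high back. All bins: a grey cross divider 58 mm high stands 50 mm to +x of this point, with the stock packed upright behind it.
- bay_funnel (a point): Loose blue hopper-front bin stocked with funnels (two, mouth down); the point is the centre of the inside floor of its empty front compartment, 3 mm above the counter. Axes: z up, +x from its low front lip to its high back. All bins: 1.1 kg with stock, not fixed down, side by side in a row, any order.
- roll_mid (a point): Bystander: loose roll of blank white labels standing on its end, 90 mm in diameter, 50 mm tall; the point is its centre, 25 mm up.
- jug_mid (a point): Bystander: loose metal measuring jug, 90 mm in diameter, 100 mm tall, with a side handle; the point is its centre, 50 mm up.

How it is judged:
By the outcome, as a careful person would: the job done as asked, in the order asked, and still so for the second after the job is handed in, with the robot touching nothing.
It also fails if it takes over 120 s, if anything falls off the work surface, if the arm or the gripper's body presses on something with over 40 N, if the wrist force passes 120 N, or if a joint passes its speed limit or range.

## Robot

A 6-joint arm with a two-finger parallel gripper is mounted at the origin on the work surface. World frame = base frame: x ahead of the robot, y to its left, z up, the work surface at z = 0. Lengths are in m, angles in rad, forces in N, time in s.
With the tool pointing down it reaches from about 0.225 to 0.725 m from the base axis. Payload 3.1 kg.
Tool frame: the origin (TCP) lies at the very end of the fingers, on their centre line; the grasp point (between the pads) lies env.hold_point_z behind it (env.hold_point_z is the distance from the TCP to the grasp point, in m); z points along the fingers, y is the line along which they close (so a half turn about z gives the same grasp; the last joint's range is limited). The gripper opens to 85 mm and grips with 20 to 120 N. Pads are 22 mm wide; open, the fingers measure 114 mm over their backs; the gripper's body (76 mm by 85 mm) begins 54 mm behind the grasp point. The pads swing forward as they close: fully open they stand 13 mm farther back than shut.
Start: joints at [-0.128, 0.048, 0.099, 1.622, 0, 1.443], TCP at [0.525, -0, 0.231] pointing down, gripper open.
Joint ranges: [-2.91, 2.91], [-0.99, 1.94], [-1.21, 1.42], [-2.12, 2.29], [-1.49, 1.47], [-3.14, 3.14]. Speed limits (rad/s): [2.79, 2.79, 3.14, 3.14, 3.14, 3.14].

## Interface

Orientations are given as a rotation vector (axis times angle).
In Python, from plant import env, grab_frame gives the robot as it stands. The module is installed in compiled form; this text tells all that it offers.
- The arm moves only by the tool apply_moves, never from a script. Its argument "increments" is text: rows parted by semicolons, each of 6 numbers parted by spaces: the shift along the tool's x, y, z as a fraction of full scale, then the turn, a rotation vector about the tool's x, y, z as a fraction of full scale. A call has 1 to 12 rows; each row is the pose to reach, as a shift and turn from the pose commanded when the call began, along the tool's axes at that moment, turning the shorter way round; what a row does not reach only later rows make up. Full scale, the value 1, is 0.3 m for a shift and 180 degrees for a turn. A row lasts 1/8 s, in which the tool goes at most 62.5 mm and 10.7 degrees, less where a joint would pass 70% of its speed; a pose out of reach is approached as far as the arm can. A call with a number of a shift or a turn outside -1 to 1 is refused whole. A call with a gripper value outside its range is refused whole. "fingers" is the opening, from -1 (shut) to 1 (fully open), set as the call begins (left out, the last holds). The fingers move at their own pace and stop on an object; "newtons" is the grip in N (left out, the last holds). Time passes only in rows, so rows that repeat a pose let the fingers close. It gives the time, the measured TCP pose, the force, the opening and the grip force at its end, in the units of the state.
- env.read_state(): the state, without advancing time (a new reading comes with each control period).
- grab_frame(name): name is "scene" or "side" or "wrist"; returns a dict with "image" (384x512x3 uint8, red, green, blue), "depth" (384x512 float32, m along the optical axis (not along the pixel's ray), 0 where there is no reading), "K" (3x3 intrinsics, pixels), "R" (3x3) and "t" (3): a world point X has camera coordinates R X + t. Camera axes: x right, y down, z forward; pixel columns grow to the right and rows downward; lengths in m; the calibration is good to about 2 mm. A picture is of the moment at which its call begins.
- env.job_done(): hands the job in; it is judged then, once.
The state is a dict: "clock": time; "q": joint angles; "qd": joint speeds; "joint_efforts": joint torques, N m; "eef_pos": TCP position; "eef_rot": TCP orientation; "ft_force": force on the tool from outside, world axes, zero at the start; "wrist_torque": the same for the moment, N m; "width": opening from 0.0 (shut) to 1.0 (fully open); "grasp_force": force on a finger pad.
Only numpy, scipy, OpenCV 4.12 (cv2) and the standard library are available. Lean on these libraries where they do the work, as an engineer would, in place of code of your own. Each camera call takes 0.05 s, during which the arm holds its last target. There are 200 camera calls.

## Working session

There is one attempt and no reset: what is moved stays moved. The work goes in short steps, Python scripts to look and compute and a tool call to move; the robot and the scene stay as the last step left them, time stands still between calls to the robot, and variables do not carry over. Pictures are saved under pics/ and viewed, at most 14 in all, crops included, and the job is handed in when it is done.

Besides the shell and the picture viewer there is one more tool, called after ">>>" as name(argument=value, ...) on one line, values as JSON. apply_moves: Moves the arm, as the interface text tells. Shift numbers are shares of 0.3 m and turn numbers shares of 180 degrees, none past 1 either way. Its arguments: {"type":"object","properties":{"increments":{"type":"string"},"fingers":{"type":"number"},"newtons":{"type":"number"}},"required":["increments"]}

```bash
mkdir -p pics; cat > h.py <<'E'
import numpy as np, cv2
from plant import env, grab_frame
def pts(f):
    d=f["depth"];K=f["K"];v,u=np.indices(d.shape)
    c=np.stack([(u-K[0,2])/K[0,0]*d,(v-K[1,2])/K[1,1]*d,d],-1)
    return (c-f["t"])@f["R"]
def save(f,n): cv2.imwrite("pics/"+n+".png",f["image"][:,:,::-1])
E
python3 - <<'E'
from h import *
for n in ["scene","side"]:
    f=grab_frame(n); save(f,n); np.savez(n,**f)
    print(n,f["K"].round(1).tolist(),(-f["R"].T@f["t"]).round(3),(f["R"].round(2)).tolist())
s=env.read_state(); print(s,env.hold_point_z)
E
```

```text
scene [[438.8, 0.0, 247.6], [0.0, 438.8, 186.4], [0.0, 0.0, 1.0]] [ 1.042 -0.539  1.223] [[0.71, 0.7, -0.0], [0.58, -0.59, -0.56], [-0.39, 0.39, -0.83]]
side [[365.7, 0.0, 255.4], [0.0, 365.7, 179.6], [0.0, 0.0, 1.0]] [ 0.086 -0.728  0.755] [[0.86, -0.51, -0.02], [-0.33, -0.54, -0.78], [0.39, 0.67, -0.63]]
{'clock': 0.1, 'q': array([-1.27819299e-01,  4.86922840e-02,  9.77383206e-02,  1.62200822e+00,
       -8.61665944e-06,  1.44300914e+00]), 'qd': array([-0.00150876, -0.00069597,  0.00364797,  0.00128601,  0.00201008,
        0.00202439]), 'joint_efforts': array([ 2.71639910e-03, -3.39851224e+01,  3.20935750e+01,  1.58655003e-02,
       -1.84533587e-04,  2.52461535e-05]), 'eef_pos': array([5.24439539e-01, 4.65492820e-05, 2.30217995e-01]), 'eef_rot': array([-2.22026822e+00, -2.22019694e+00,  2.08900493e-03]), 'ft_force': array([-0.71894612,  0.40374984, -0.42751878]), 'wrist_torque': array([ 0.00213602, -0.05096354, -0.01144971]), 'grasp_force': 0.0, 'width': 1.0048246448808507} 0.0187
```

View pics/scene.png

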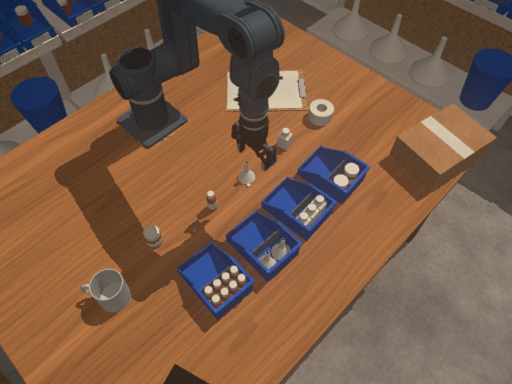

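View pics/side.png

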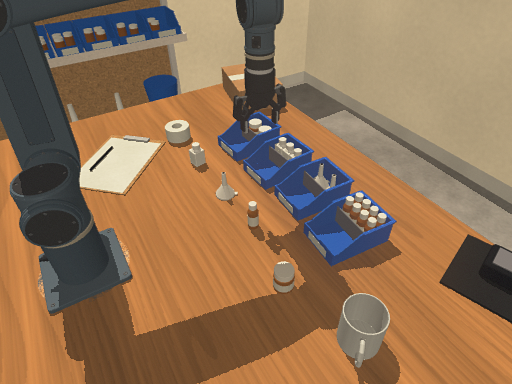

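The scene view shows the bins from low y to high y: slim (215,280), funnel (263,245), square (300,208) and jar (333,175). The loose products are the jar (152,236), slim bottle (211,200), funnel (247,174) and square bottle (285,138). The roll is at (320,112) and the jug at (110,290). The side view agrees.

```bash
cat > m.py <<'E'
from h import *
F={n:np.load(n+".npz") for n in ["scene","side"]}
P={n:pts(F[n]) for n in F}
blue=[]
for n in F:
    hsv=cv2.cvtColor(F[n]["image"],cv2.COLOR_RGB2HSV); p=P[n]
    m=cv2.inRange(hsv,(105,120,40),(130,255,255))>0
    m&=(p[...,2]>-.01)&(p[...,2]<.1)&(p[...,0]>.3)&(p[...,0]<.9)&(abs(p[...,1])<.5)&(F[n]["depth"]>0)
    nc,L,st,c=cv2.connectedComponentsWithStats(m.astype(np.uint8))
    for i in range(1,nc):
        if st[i,4]<200: continue
        q=p[L==i]; r=cv2.minAreaRect(q[:,:2].astype(np.float32))
        print(n,"blue",st[i,4],c[i].round(),np.round(r[0],3),np.round(r[1],3),round(r[2],1),"zmax",q[:,2].max().round(3))
rois={"scene":dict(jar=(152,236),slim=(211,200),funnel=(247,174),square=(285,138),roll=(320,112),jug=(110,290)),
"side":dict(jar=(284,277),slim=(253,215),funnel=(226,187),square=(197,155),roll=(177,131),jug=(362,325))}
for n in rois:
    for k,(u,v) in rois[n].items():
        w=32 if k=="jug" else 22
        p=P[n][v-w:v+w,u-w:u+w].reshape(-1,3)
        c0=P[n][v-2:v+3,u-2:u+3].reshape(-1,3).mean(0)
        q=p[(p[:,2]>.012)&(p[:,2]<.13)&(np.hypot(*(p[:,:2]-c0[:2]).T)<.075)]
        if len(q)==0: print(n,k,"none",c0); continue
        zt=np.percentile(q[:,2],98); t=q[q[:,2]>zt-.006]
        print(n,k,len(q),"top z",zt.round(3),"top xy",t[:,:2].mean(0).round(4),"box",q[:,:2].min(0).round(3),q[:,:2].max(0).round(3))
E
python3 m.py
```

```text
scene blue 602 [329. 170.] [0.636 0.261] [0.191 0.143] 5.7 zmax 0.08
scene blue 984 [295. 203.] [0.64  0.106] [0.19 0.19] 3.1 zmax 0.081
scene blue 1346 [260. 240.] [ 0.653 -0.091] [0.14  0.191] 86.9 zmax 0.081
scene blue 1545 [210. 273.] [ 0.633 -0.268] [0.139 0.191] 85.5 zmax 0.081
side blue 7014 [303. 189.] [ 0.644 -0.002] [0.682 0.215] 89.6 zmax 0.082
scene jar 315 top z 0.065 top xy [ 0.4003 -0.3089] box [ 0.377 -0.335] [ 0.426 -0.285]
scene slim 153 top z 0.088 top xy [ 0.4379 -0.1024] box [ 0.426 -0.119] [ 0.456 -0.089]
scene funnel 175 top z 0.083 top xy [0.4336 0.0594] box [0.411 0.034] [0.461 0.083]
scene square 217 top z 0.08 top xy [0.4293 0.2562] box [0.41  0.232] [0.452 0.279]
scene roll 502 top z 0.053 top xy [0.4358 0.447 ] box [0.388 0.401] [0.48 0.5 ]
scene jug 1087 top z 0.101 top xy [ 0.4603 -0.5027] box [ 0.404 -0.556] [ 0.505 -0.457]
side jar 567 top z 0.066 top xy [ 0.4002 -0.309 ] box [ 0.375 -0.334] [ 0.424 -0.285]
side slim 247 top z 0.089 top xy [ 0.4387 -0.1024] box [ 0.424 -0.117] [ 0.453 -0.091]
side funnel 233 top z 0.087 top xy [0.4333 0.0585] box [0.407 0.034] [0.461 0.078]
side square 268 top z 0.081 top xy [0.4288 0.2559] box [0.406 0.233] [0.452 0.275]
side roll 433 top z 0.054 top xy [0.4325 0.4456] box [0.39  0.404] [0.479 0.491]
side jug 1954 top z 0.103 top xy [ 0.4644 -0.4997] box [ 0.415 -0.545] [ 0.505 -0.455]
```

```bash
cat > b.py <<'E'
from h import *
F={n:np.load(n+".npz") for n in ["scene","side"]}
Q=[];S=[]
for n in F:
    p=pts(F[n]); hsv=cv2.cvtColor(F[n]["image"],cv2.COLOR_RGB2HSV)
    m=cv2.inRange(hsv,(105,120,40),(130,255,255))
    m=(cv2.erode(m,np.ones((2,2)))>0)&(p[...,2]>-.01)&(p[...,2]<.085)&(p[...,0]>.5)&(p[...,0]<.78)&(abs(p[...,1])<.37)
    Q.append(p[m]); c=(.429,.256)
    S.append(p[(np.hypot(p[...,0]-c[0],p[...,1]-c[1])<.035)&(p[...,2]>.015)&(p[...,2]<.055)])
q=np.vstack(Q)
h,e=np.histogram(q[:,1],np.arange(-.37,.371,.01)); print(list(zip(e.round(2),h)))
for k,a,b in [("jar",.18,.36),("square",.01,.18),("funnel",-.18,0),("slim",-.36,-.18)]:
    w=q[(q[:,1]>a)&(q[:,1]<b)]
    r=cv2.minAreaRect(w[:,:2].astype(np.float32)); print(k,len(w),np.round(r[0],3),np.round(r[1],3),round(r[2],1))
    # front lip top: z 33-43, front
    l=w[(w[:,2]>.034)&(w[:,2]<.045)&(w[:,0]<np.percentile(w[:,0],1)+.03)]
    f=w[(w[:,2]>-.0)&(w[:,2]<.008)]
    print("  lip",len(l),np.percentile(l,[2,50,98],axis=0).round(3)[:,:2].tolist(),"floor",len(f),np.percentile(f,[3,50,97],axis=0).round(3)[:,:2].tolist())
s=np.vstack(S); r=cv2.minAreaRect(s[:,:2].astype(np.float32)); print("square bottle",np.round(r[0],3),np.round(r[1],3),r[2])
for x in S:
  r=cv2.minAreaRect(x[:,:2].astype(np.float32)); print("  per view",np.round(r[0],3),np.round(r[1],3),r[2])
E
python3 b.py
```

```text
[(np.float64(-0.37), np.int64(0)), (np.float64(-0.36), np.int64(0)), (np.float64(-0.35), np.int64(26)), (np.float64(-0.34), np.int64(468)), (np.float64(-0.33), np.int64(369)), (np.float64(-0.32), np.int64(85)), (np.float64(-0.31), np.int64(126)), (np.float64(-0.3), np.int64(154)), (np.float64(-0.29), np.int64(185)), (np.float64(-0.28), np.int64(184)), (np.float64(-0.27), np.int64(174)), (np.float64(-0.26), np.int64(174)), (np.float64(-0.25), np.int64(173)), (np.float64(-0.24), np.int64(169)), (np.float64(-0.23), np.int64(167)), (np.float64(-0.22), np.int64(178)), (np.float64(-0.21), np.int64(590)), (np.float64(-0.2), np.int64(25)), (np.float64(-0.19), np.int64(0)), (np.float64(-0.18), np.int64(0)), (np.float64(-0.17), np.int64(56)), (np.float64(-0.16), np.int64(716)), (np.float64(-0.15), np.int64(41)), (np.float64(-0.14), np.int64(36)), (np.float64(-0.13), np.int64(77)), (np.float64(-0.12), np.int64(111)), (np.float64(-0.11), np.int64(139)), (np.float64(-0.1), np.int64(144)), (np.float64(-0.09), np.int64(135)), (np.float64(-0.08), np.int64(147)), (np.float64(-0.07), np.int64(141)), (
[... 1597 characters left out ...]
.59, 0.273], [0.633, 0.323]]
square 1969 [0.642 0.083] [0.189 0.144] 3.2
  lip 71 [[0.546, 0.012], [0.553, 0.051], [0.578, 0.142]] floor 614 [[0.558, 0.026], [0.598, 0.093], [0.638, 0.14]]
funnel 2736 [ 0.654 -0.091] [0.14 0.19] 86.5
  lip 101 [[0.557, -0.152], [0.564, -0.109], [0.588, -0.022]] floor 992 [[0.569, -0.15], [0.613, -0.079], [0.659, -0.029]]
slim 3247 [ 0.633 -0.267] [0.141 0.191] 85.4
  lip 127 [[0.535, -0.326], [0.543, -0.292], [0.565, -0.2]] floor 1466 [[0.548, -0.326], [0.592, -0.258], [0.638, -0.206]]
square bottle [0.429 0.255] [0.043 0.044] 9.667896270751953
  per view [0.428 0.254] [0.042 0.043] 14.100523948669434
  per view [0.429 0.256] [0.043 0.042] 11.424492835998535
```

>>> apply_moves(increments="0 0 0 0 0 -0.5;0 0 0 0 0 -0.5;0 0 0 0 0 -0.5;0 0 0 0 0 -0.5;-0.4 -0.3 0 0 0 -0.5;-0.6 -0.4 0 0 0 -0.5;-0.8 -0.4 0 0 0 -0.5;-0.9 -0.4 0 0 0 -0.5;-0.95 -0.41 0 0 0 -0.5;-0.95 -0.41 0 0 0 -0.5", fingers=0.8, newtons=30)

```text
clock: 1.35
eef_pos: [0.4006, -0.2872, 0.2306]
eef_rot: [-0.002, -3.141, -0.001]
ft_force: [1.4, 0.2, -0.5]
width: 0.904
grasp_force: 0.0
```

>>> apply_moves(increments="0 -0.073 0 0 0 0;0 -0.073 0.15 0 0 0;0 -0.073 0.3 0 0 0;0 -0.073 0.42 0 0 0;0 -0.073 0.5 0 0 0;0 -0.073 0.57 0 0 0;0 -0.073 0.63 0 0 0;0 -0.073 0.67 0 0 0;0 -0.073 0.697 0 0 0;0 -0.073 0.697 0 0 0;0 -0.073 0.697 0 0 0")

```text
clock: 2.72
eef_pos: [0.4025, -0.3074, 0.023]
eef_rot: [0.0, 3.141, -0.002]
ft_force: [0.2, -0.0, -0.0]
width: 0.899
grasp_force: 0.0
```

>>> apply_moves(increments="0.007 -0.004 0.004 0 0 0;0.007 -0.004 0.004 0 0 0;0.007 -0.004 0.004 0 0 0;0.007 -0.004 0.004 0 0 0;0.007 -0.004 0.004 0 0 0;0.007 -0.004 0.004 0 0 0;0.007 -0.004 0.004 0 0 0;0.007 -0.004 0.004 0 0 0", fingers=-1, newtons=30)

```text
clock: 3.72
eef_pos: [0.4002, -0.3087, 0.0217]
eef_rot: [0.0, 3.141, -0.002]
ft_force: [-1.3, -0.2, 4.8]
width: 0.566
grasp_force: 32.2
```

>>> apply_moves(increments="0 0 -0.05 0 0 0;0 0 -0.15 0 0 0;0 0 -0.3 0 0 0;0 0 -0.4 0 0 0;0 0.1 -0.45 0 0 0;0 0.25 -0.45 0 0 0;0 0.4 -0.45 0 0 0;0 0.55 -0.45 0 0 0;0 0.7 -0.45 0 0 0;0 0.85 -0.45 0 0 0;0 0.95 -0.45 0 0 0;0 1 -0.45 0 0 0")

```text
clock: 5.22
eef_pos: [0.3994, -0.0066, 0.156]
eef_rot: [0.003, -3.141, -0.001]
ft_force: [0.1, -0.8, -0.7]
width: 0.567
grasp_force: 31.6
```

>>> apply_moves(increments="0 0.1 0 0 0 0;0 0.25 0 0 0 0;0 0.4 0 0 0 0;-0.1 0.55 0 0 0 0;-0.22 0.7 0 0 0 0;-0.35 0.8 0 0 0 0;-0.47 0.86 0 0 0 0;-0.57 0.89 0 0 0 0;-0.63 0.895 0 0 0 0.019;-0.655 0.895 0 0 0 -0.019;-0.655 0.895 0 0 0 -0.019;-0.655 0.895 0 0 0 -0.019")

```text
clock: 6.72
eef_pos: [0.5961, 0.26, 0.1557]
eef_rot: [0.091, -3.139, 0.0]
ft_force: [0.2, 0.1, -1.0]
width: 0.565
grasp_force: 31.6
```

```bash
python3 - <<'E'
from h import *
f=grab_frame("wrist"); save(f,"w1"); np.savez("w1",**f)
s=env.read_state(); print(s["eef_pos"],s["eef_rot"],s["q"].round(2),s["grasp_force"],s["width"])
E
```

```text
[0.59603239 0.26011662 0.15590602] [ 9.13599115e-02 -3.13962261e+00  2.78905182e-04] [0.31 0.38 0.33 1.53 0.   0.25] 31.629534158191746 0.5650538151395387
```

View pics/w1.png

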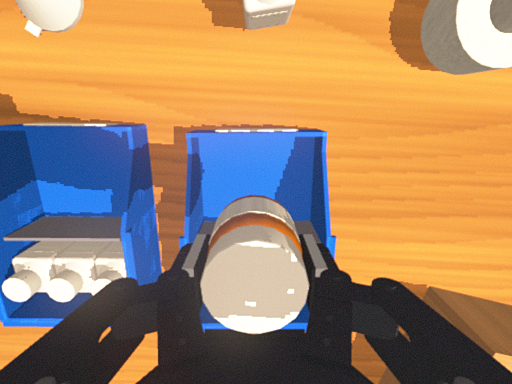

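The wrist view shows the jar held upright at (255,265) above its bin, and the gripper is aligned with the bin walls (columns 187 and 327). The square bin is to the left. I'll check the lip and walls from the wrist depth.

```bash
cat > wb.py <<'E'
from h import *
# walls of a bin from a wrist frame: usage wall(f, x0, y0)
def wall(f,x0,y0):
    p=pts(f); hsv=cv2.cvtColor(f["image"],cv2.COLOR_RGB2HSV)
    m=(cv2.inRange(hsv,(105,120,30),(130,255,255))>0)&(f["depth"]>0)&(p[...,2]<.09)&(p[...,2]>-.01)
    q=p[m]; q=q[abs(q[:,1]-y0)<.085]
    lip=q[(q[:,0]<x0-.035)&(q[:,2]>.03)&(abs(q[:,1]-y0)<.05)]
    print("lip top x",np.percentile(lip[:,0],[5,50,95]).round(4),"z",np.median(lip[:,2]).round(4),"slope",np.polyfit(lip[:,1],lip[:,0],1)[0].round(3))
    for s in (-1,1):
        w=q[(s*(q[:,1]-y0)>.045)&(q[:,2]>.036)&(abs(q[:,0]-x0)<.045)]
        if len(w)>20: print("wall",s,"y",np.percentile(w[:,1],[5,50,95]).round(4),"slope",np.polyfit(w[:,0],w[:,1],1)[0].round(3),len(w))
    hsvg=(abs(f["image"].astype(int).max(2)-f["image"].astype(int).min(2))<25)
    d=p[hsvg&(abs(p[...,2]-.058)<.006)&(abs(p[...,1]-y0)<.05)&(p[...,0]>x0+.02)&(p[...,0]<x0+.1)]
    if len(d): print("divider x",np.percentile(d[:,0],[2,10,50]).round(4),len(d))
    fl=q[q[:,2]<.008]; print("floor",np.percentile(fl,[2,98],axis=0)[:,:2].round(4).tolist(),np.median(fl[:,2]).round(4))
if __name__=="__main__":
    wall(np.load("w1.npz"),.597,.26)
E
python3 wb.py
```

```text
lip top x [0.54   0.544  0.5475] z 0.0369 slope -0.067
wall -1 y [0.1964 0.201  0.2038] slope 0.066 918
wall 1 y [0.322  0.3249 0.3312] slope 0.078 938
floor [[0.5503, 0.2023], [0.6384, 0.3223]] 0.0021
```

>>> apply_moves(increments="0 0.008 0.08 0 0 0;0 0.008 0.18 0 0 0;0 0.008 0.27 0 0 0;0 0.008 0.34 0 0 0;0 0.008 0.385 0 0 0;0 0.008 0.41 0 0 0;0 0.008 0.425 0 0 0;0 0.008 0.431 0 0 0;0 0.008 0.435 0 0 0;0 0.008 0.435 0 0 0;0 0.008 0.435 0 0 0")

```text
clock: 8.15
eef_pos: [0.5965, 0.2629, 0.0259]
eef_rot: [-0.094, 3.14, 0.0]
ft_force: [0.1, 0.3, -0.8]
width: 0.571
grasp_force: 31.6
```

>>> apply_moves(increments="0 0 0.003 0 0 0;0 0 0.005 0 0 0;0 0 0.005 0 0 0;0 0 0.005 0 0 0")

```text
clock: 8.65
eef_pos: [0.5965, 0.2629, 0.0247]
eef_rot: [-0.094, 3.14, 0.0]
ft_force: [-0.8, 0.3, 4.3]
width: 0.57
grasp_force: 32.0
```

>>> apply_moves(increments="0 0 0 0 0 0;0 0 0 0 0 0;0 0 0 0 0 0;0 0 0 0 0 0;0 0 0 0 0 0", fingers=0.5)

```text
clock: 9.28
eef_pos: [0.5962, 0.2627, 0.0239]
eef_rot: [0.094, -3.14, 0.0]
ft_force: [-0.1, -0.2, 0.6]
width: 0.749
grasp_force: 0.0
```

>>> apply_moves(increments="0 0 -0.03 0 0 0;0 0 -0.08 0 0 0;0 0 -0.17 0 0 0;0 0 -0.3 0 0 0;0 0 -0.42 0 0 0;0 0 -0.5 0 0 0;0.1 -0.1 -0.5 0 0 0;0.2 -0.25 -0.5 0 0 0.02;0.3 -0.4 -0.5 0 0 0.019;0.4 -0.6 -0.5 0 0 0.019;0.48 -0.8 -0.5 0 0 0.019;0.5 -0.9 -0.5 0 0 0.019")

```text
clock: 10.78
eef_pos: [0.4619, -0.0178, 0.176]
eef_rot: [0.003, 3.139, -0.002]
ft_force: [0.7, -0.0, 0.4]
width: 0.746
grasp_force: 0.0
```

```bash
python3 - <<'E'
from h import *
f=grab_frame("scene"); np.savez("s2",**f); p=pts(f)
cv2.imwrite("pics/s2.png",cv2.resize(f["image"][100:330,80:400,::-1],None,fx=2,fy=2))
q=p[(abs(p[...,0]-.597)<.045)&(abs(p[...,1]-.262)<.055)&(p[...,2]>.05)&(p[...,2]<.09)]
print(len(q),q.mean(0).round(3),np.percentile(q,[2,98],axis=0).round(3))
print(env.read_state()["eef_pos"],env.read_state()["width"])
E
```

```text
167 [0.599 0.258 0.062] [[0.576 0.236 0.051]
 [0.641 0.295 0.068]]
[ 0.46179434 -0.02125359  0.17597705] 0.747139288397045
```

View pics/s2.png

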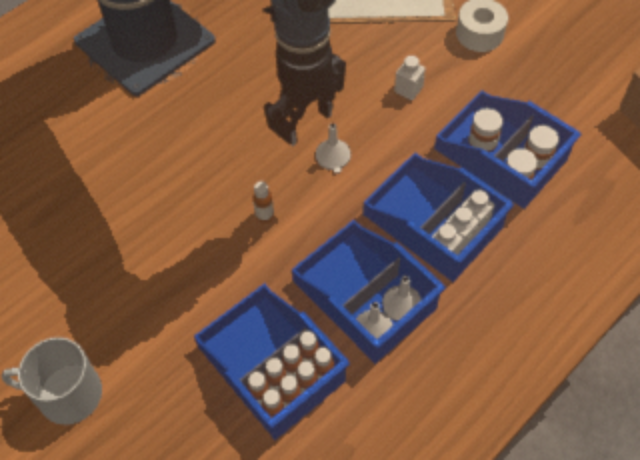

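The jar stands upright in its bin at crop pixel (487,130), and the bins have not moved. Next is the slim bottle.

>>> apply_moves(increments="0.02 -0.08 0 0 0 0;0.05 -0.16 0 0 0 0;0.079 -0.23 0 0 0 0;0.079 -0.27 0.05 0 0 0;0.079 -0.27 0.1 0 0 0;0.079 -0.27 0.15 0 0 0;0.079 -0.27 0.15 0 0 0;0.079 -0.27 0.15 0 0 0")

```text
clock: 11.82
eef_pos: [0.4389, -0.0961, 0.1289]
eef_rot: [0.001, -3.141, -0.0]
ft_force: [0.0, -0.6, 0.2]
width: 0.752
grasp_force: 0.0
```

>>> apply_moves(increments="0.002 -0.02 0 0 0 0;0.002 -0.02 0.02 0 0 0;0.002 -0.02 0.1 0 0 0;0.002 -0.02 0.18 0 0 0;0.002 -0.02 0.25 0 0 0;0.002 -0.02 0.3 0 0 0;0.002 -0.02 0.33 0 0 0;0.002 -0.02 0.35 0 0 0;0.002 -0.02 0.35 0 0 0;0.002 -0.02 0.35 0 0 0")

```text
clock: 13.08
eef_pos: [0.4389, -0.1029, 0.0247]
eef_rot: [-0.0, 3.14, -0.001]
ft_force: [-0.7, 0.1, 0.2]
width: 0.749
grasp_force: 0.0
```

>>> apply_moves(increments="0 0 0 0 0 0;0 0 0 0 0 0;0 0 0 0 0 0;0 0 0 0 0 0;0 0 0 0 0 0;0 0 0 0 0 0;0 0 0 0 0 0;0 0 0 0 0 0", fingers=-1, newtons=30)

```text
clock: 14.08
eef_pos: [0.4387, -0.1028, 0.0245]
eef_rot: [-0.0, 3.141, -0.0]
ft_force: [-0.5, 0.4, 4.8]
width: 0.339
grasp_force: 30.0
```

>>> apply_moves(increments="0 0 -0.05 0 0 0;0 0 -0.15 0 0 0;0 0 -0.3 0 0 0;0 0 -0.42 0 0 0;-0.05 -0.05 -0.45 0 0 0;-0.15 -0.15 -0.45 0 0 0;-0.27 -0.28 -0.45 0 0 0.025;-0.38 -0.4 -0.45 0 0 0.025;-0.47 -0.5 -0.45 0 0 0.025;-0.516 -0.537 -0.45 0 0 0.025;-0.516 -0.537 -0.45 0 0 0.025;-0.516 -0.537 -0.45 0 0 0.025")

```text
clock: 15.58
eef_pos: [0.5924, -0.2632, 0.1587]
eef_rot: [-0.123, -3.138, -0.001]
ft_force: [-0.4, -0.6, -1.2]
width: 0.338
grasp_force: 29.8
```

```bash
python3 - <<'E'
from wb import *
f=grab_frame("wrist"); save(f,"w2"); np.savez("w2",**f)
wall(f,.594,-.264)
s=env.read_state(); print(s["eef_pos"],s["eef_rot"],s["q"].round(2),s["grasp_force"],s["width"])
E
```

```text
lip top x [0.5363 0.5408 0.5448] z 0.037 slope 0.078
wall -1 y [-0.3328 -0.326  -0.3225] slope -0.087 966
wall 1 y [-0.205  -0.2021 -0.1977] slope -0.082 744
divider x [0.6372 0.6377 0.6445] 42
floor [[0.547, -0.3224], [0.6379, -0.2029]] 0.0021
[ 0.59242352 -0.2630089   0.15901889] [-1.22648047e-01 -3.13820510e+00 -9.10558985e-04] [-0.52  0.37  0.33  1.53  0.   -0.44] 29.83820481458679 0.3409160036650428
```

View pics/w2.png

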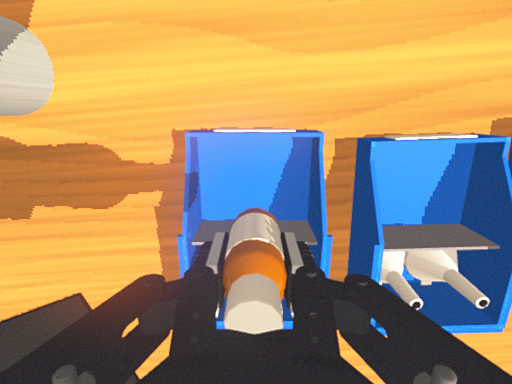

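The wrist view shows the slim bottle upright at (255,265), centred over the empty front of its bin.

>>> apply_moves(increments="0 0 0.08 0 0 0;0 0 0.18 0 0 0;0 0 0.27 0 0 0;0 0 0.34 0 0 0;0 0 0.385 0 0 0;0 0 0.41 0 0 0;0 0 0.425 0 0 0;0 0 0.431 0 0 0;0 0 0.435 0 0 0;0 0 0.437 0 0 0;0 0 0.437 0 0 0")

```text
clock: 17.0
eef_pos: [0.5933, -0.2639, 0.0281]
eef_rot: [0.123, 3.139, -0.0]
ft_force: [0.2, 0.2, -0.5]
width: 0.341
grasp_force: 29.8
```

>>> apply_moves(increments="0 0 0.002 0 0 0;0 0 0.003 0 0 0;0 0 0.003 0 0 0;0 0 0.003 0 0 0")

```text
clock: 17.5
eef_pos: [0.5933, -0.2639, 0.0276]
eef_rot: [0.123, 3.139, -0.001]
ft_force: [-1.2, 0.3, 2.8]
width: 0.344
grasp_force: 30.1
```

>>> apply_moves(increments="0 0 0 0 0 0;0 0 0 0 0 0;0 0 0 0 0 0;0 0 0 0 0 0;0 0 0 0 0 0", fingers=0.1)

```text
clock: 18.12
eef_pos: [0.5931, -0.2638, 0.0269]
eef_rot: [-0.123, -3.139, -0.0]
ft_force: [0.5, -0.2, -0.9]
width: 0.556
grasp_force: 0.0
```

>>> apply_moves(increments="0 0 -0.03 0 0 0;0 0 -0.08 0 0 0;0 0 -0.17 0 0 0;0 0 -0.3 0 0 0;0 0 -0.42 0 0 0;0 0 -0.55 0 0 0;0.1 0.1 -0.58 0 0 -0.025;0.2 0.25 -0.6 0 0 -0.025;0.3 0.4 -0.6 0 0 -0.025;0.4 0.6 -0.6 0 0 -0.025;0.48 0.8 -0.6 0 0 -0.025;0.5 0.95 -0.6 0 0 -0.025")

```text
clock: 19.62
eef_pos: [0.4652, 0.0339, 0.2091]
eef_rot: [0.0, 3.138, -0.0]
ft_force: [0.2, 0.7, -0.2]
width: 0.553
grasp_force: 0.0
```

>>> apply_moves(increments="0 0.1 0 0 0 0;0 0.25 0 0 0 0;0 0.4 0 0 0 -0.03;0 0.6 0 0 0 -0.064;0 0.7 0 0 0 -0.064;0 0.75 0 0 0 -0.064;0 0.77 0 0 0 -0.064;0 0.77 0 0 0 -0.064", fingers=0.5)

```text
clock: 20.62
eef_pos: [0.4662, 0.2625, 0.2074]
eef_rot: [-0.314, 3.125, -0.001]
ft_force: [-0.5, -1.0, -0.3]
width: 0.748
grasp_force: 0.0
```

```bash
python3 - <<'E'
from h import *
f=grab_frame("wrist"); np.savez("w3",**f); p=pts(f)
g=grab_frame("scene"); np.savez("s3",**g); r=pts(g)
cv2.imwrite("pics/w3.png",np.vstack([cv2.resize(f["image"][:,:,::-1],(400,300)),cv2.resize(g["image"][100:325,80:380,::-1],(400,300))]))
q=p[(abs(p[...,0]-.429)<.05)&(abs(p[...,1]-.256)<.05)&(p[...,2]>.015)&(p[...,2]<.1)]
print(len(q))
for a,b in [(.02,.056),(.07,.09)]:
    w=q[(q[:,2]>a)&(q[:,2]<b)]
    if len(w)>10: print(a,len(w),cv2.minAreaRect(w[:,:2].astype(np.float32)))
q=r[(abs(r[...,0]-.594)<.04)&(abs(r[...,1]+.264)<.05)&(r[...,2]>.05)&(r[...,2]<.11)]
t=q[q[:,2]>.083]; print("slim placed",len(q),t.mean(0).round(3),q[:,2].max())
s=env.read_state(); print(s["eef_pos"],s["eef_rot"])
E
```

```text
1446
0.02 669 ((0.4274737238883972, 0.25962764024734497), (0.03958189859986305, 0.03901823237538338), 10.88148021697998)
0.07 543 ((0.4280443489551544, 0.2595820128917694), (0.024902595207095146, 0.024594875052571297), 11.43630313873291)
slim placed 114 [ 0.593 -0.265  0.087] 0.09176776819469991
[0.46618137 0.26205832 0.20719821] [-3.12958106e-01  3.12587100e+00 -6.28554924e-04]
```

View pics/w3.png

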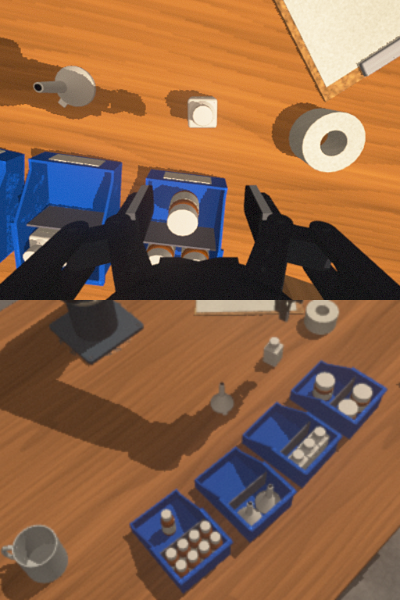

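The wrist view shows the square bottle at (202,113), aligned with the gripper. In the scene view the slim bottle stands upright in its bin.

>>> apply_moves(increments="0.06 0.005 0 0 0 0;0.127 0.01 0 0 0 0;0.127 0.01 0.1 0 0 0;0.127 0.01 0.22 0 0 0;0.127 0.01 0.33 0 0 0;0.127 0.01 0.43 0 0 0;0.127 0.01 0.51 0 0 0;0.127 0.01 0.57 0 0 0;0.127 0.01 0.6 0 0 0;0.127 0.01 0.614 0 0 0;0.127 0.01 0.614 0 0 0;0.127 0.01 0.614 0 0 0")

```text
clock: 22.22
eef_pos: [0.4288, 0.2588, 0.0238]
eef_rot: [-0.315, 3.124, 0.001]
ft_force: [0.7, 0.4, 0.1]
width: 0.749
grasp_force: 0.0
```

>>> apply_moves(increments="0 0 0 0 0 0;0 0 0 0 0 0;0 0 0 0 0 0;0 0 0 0 0 0;0 0 0 0 0 0;0 0 0 0 0 0;0 0 0 0 0 0;0 0 0 0 0 0", fingers=-1, newtons=30)

```text
clock: 23.22
eef_pos: [0.4286, 0.2588, 0.0235]
eef_rot: [-0.315, 3.124, 0.001]
ft_force: [0.2, 0.3, 5.8]
width: 0.463
grasp_force: 32.1
```

>>> apply_moves(increments="0 0 -0.05 0 0 0;0 0 -0.15 0 0 0;0 0 -0.3 0 0 0;0 0 -0.42 0 0 0;-0.05 -0.1 -0.45 0 0 0.01;-0.15 -0.25 -0.45 0 0 0.03;-0.25 -0.42 -0.45 0 0 0.046;-0.35 -0.56 -0.45 0 0 0.046;-0.42 -0.66 -0.45 0 0 0.046;-0.445 -0.692 -0.45 0 0 0.046;-0.445 -0.692 -0.45 0 0 0.046;-0.445 -0.692 -0.45 0 0 0.046")

```text
clock: 24.72
eef_pos: [0.5992, 0.0828, 0.1577]
eef_rot: [0.091, -3.139, -0.001]
ft_force: [-0.9, -0.0, -1.0]
width: 0.461
grasp_force: 31.4
```

```bash
python3 - <<'E'
from wb import *
f=grab_frame("wrist"); save(f,"w4")
wall(f,.601,.082)
s=env.read_state(); print(s["eef_pos"],s["eef_rot"],s["grasp_force"],s["width"])
E
```

```text
lip top x [0.5456 0.5488 0.5516] z 0.037 slope -0.048
wall -1 y [0.0159 0.0202 0.0224] slope 0.052 917
wall 1 y [0.1414 0.1439 0.1496] slope 0.061 904
divider x [0.652  0.652  0.6521] 3
floor [[0.5557, 0.0216], [0.6441, 0.1414]] 0.0021
[0.59925458 0.08289937 0.15791334] [ 9.13813348e-02 -3.13941465e+00 -6.04984449e-04] 31.425726413726807 0.4639467297842585
```

View pics/w4.png

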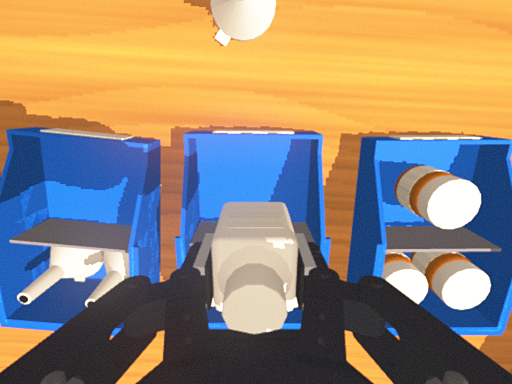

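The square bottle hangs upright at (255,265) and is centred over its bin. I'll lower it.

>>> apply_moves(increments="0 0 0.08 0 0 0;0 0 0.18 0 0 0;0 0 0.27 0 0 0;0 0 0.34 0 0 0;0 0 0.385 0 0 0;0 0 0.41 0 0 0;0 0 0.425 0 0 0;0 0 0.431 0 0 0;0 0 0.435 0 0 0;0 0 0.437 0 0 0;0 0 0.437 0 0 0")

```text
clock: 26.15
eef_pos: [0.6005, 0.0816, 0.027]
eef_rot: [-0.089, 3.14, -0.0]
ft_force: [0.5, 0.3, -2.0]
width: 0.466
grasp_force: 31.4
```

>>> apply_moves(increments="0 0 0.002 0 0 0;0 0 0.003 0 0 0;0 0 0.003 0 0 0;0 0 0.003 0 0 0")

```text
clock: 26.65
eef_pos: [0.6005, 0.0817, 0.0266]
eef_rot: [-0.089, 3.14, -0.0]
ft_force: [-1.8, 0.1, 4.9]
width: 0.473
grasp_force: 32.0
```

>>> apply_moves(increments="0 0 0 0 0 0;0 0 0 0 0 0;0 0 0 0 0 0;0 0 0 0 0 0;0 0 0 0 0 0", fingers=0.3)

```text
clock: 27.28
eef_pos: [0.6002, 0.0817, 0.0257]
eef_rot: [0.089, -3.14, -0.0]
ft_force: [-0.7, -0.1, 0.7]
width: 0.649
grasp_force: 0.0
```

>>> apply_moves(increments="0 0 -0.03 0 0 0;0 0 -0.08 0 0 0;0 0 -0.17 0 0 0;0 0 -0.3 0 0 0;0 0 -0.42 0 0 0;0.05 0 -0.5 0 0 0;0.15 -0.01 -0.5 0 0 0.02;0.3 -0.03 -0.5 0 0 0.038;0.45 -0.04 -0.5 0 0 0.038;0.54 -0.045 -0.5 0 0 0.038;0.56 -0.045 -0.5 0 0 0.038;0.56 -0.045 -0.5 0 0 0.038")

```text
clock: 28.78
eef_pos: [0.4342, 0.0587, 0.1769]
eef_rot: [0.099, 3.137, 0.0]
ft_force: [0.5, -0.6, 0.5]
width: 0.651
grasp_force: 0.0
```

```bash
python3 - <<'E'
from h import *
f=grab_frame("wrist"); p=pts(f)
g=grab_frame("scene"); r=pts(g)
cv2.imwrite("pics/w5.png",np.vstack([cv2.resize(f["image"][:,:,::-1],(400,300)),cv2.resize(g["image"][100:325,80:380,::-1],(400,300))]))
for n,a in (("w",p),("s",r)):
    q=a[(abs(a[...,0]-.4335)<.02)&(abs(a[...,1]-.059)<.02)&(a[...,2]>.045)&(a[...,2]<.1)]
    if len(q): print(n,len(q),q.mean(0).round(4),np.percentile(q,[2,98],axis=0).round(4).tolist())
q=r[(abs(r[...,0]-.6)<.04)&(abs(r[...,1]-.082)<.05)&(r[...,2]>.07)&(r[...,2]<.1)]
print("square placed",len(q),q.mean(0).round(3))
s=env.read_state(); print(s["eef_pos"],s["eef_rot"])
E
```

```text
w 307 [0.4302 0.0626 0.0726] [[0.4259, 0.0566, 0.0467], [0.4376, 0.0688, 0.0845]]
s 40 [0.4346 0.0574 0.0665] [[0.4274, 0.0516, 0.0475], [0.4407, 0.0651, 0.0866]]
square placed 59 [0.601 0.077 0.078]
[0.43443591 0.05874264 0.17630187] [9.85942164e-02 3.13858210e+00 1.26829229e-04]
```

View pics/w5.png

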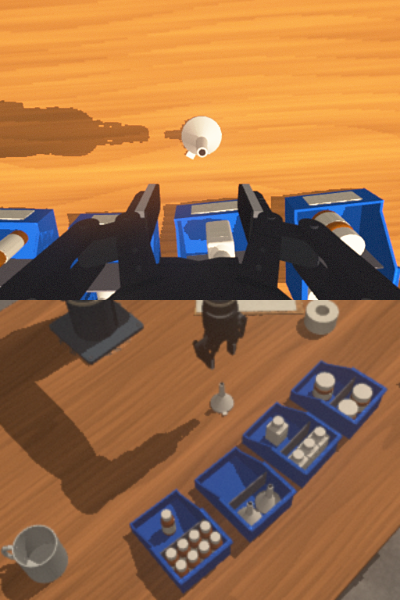

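The square bottle stands in its bin. The wrist view shows the funnel spout at (200,150), in line with the fingers. I'll descend on the spout.

>>> apply_moves(increments="0.004 0.004 0.05 0 0 0;0.004 0.004 0.12 0 0 0;0.004 0.004 0.2 0 0 0;0.004 0.004 0.28 0 0 0;0.004 0.004 0.34 0 0 0;0.004 0.004 0.39 0 0 0;0.004 0.004 0.42 0 0 0;0.004 0.004 0.437 0 0 0;0.004 0.004 0.437 0 0 0;0.004 0.004 0.437 0 0 0")

```text
clock: 30.12
eef_pos: [0.4329, 0.06, 0.0455]
eef_rot: [0.099, 3.139, -0.0]
ft_force: [0.6, -0.6, 0.6]
width: 0.651
grasp_force: 0.0
```

>>> apply_moves(increments="0 0 0 0 0 0;0 0 0 0 0 0;0 0 0 0 0 0;0 0 0 0 0 0;0 0 0 0 0 0;0 0 0 0 0 0;0 0 0 0 0 0;0 0 0 0 0 0;0 0 0 0 0 0;0 0 0 0 0 0", fingers=-1, newtons=20)

```text
clock: 31.38
eef_pos: [0.4325, 0.06, 0.0451]
eef_rot: [0.099, 3.139, 0.0]
ft_force: [-0.6, 0.6, 5.2]
width: 0.163
grasp_force: 20.9
```

>>> apply_moves(increments="0 0 -0.05 0 0 0;0 0 -0.15 0 0 0;0 0 -0.28 0 0 0;0 0 -0.4 0 0 0;-0.05 -0.05 -0.42 0 0 0;-0.17 -0.12 -0.42 0 0 0;-0.3 -0.22 -0.42 0 0 0;-0.43 -0.32 -0.42 0 0 0;-0.55 -0.41 -0.42 0 0 0;-0.615 -0.45 -0.42 0 0 0;-0.628 -0.458 -0.42 0 0 0;-0.628 -0.458 -0.42 0 0 0")

```text
clock: 32.88
eef_pos: [0.611, -0.0886, 0.1704]
eef_rot: [-0.099, -3.139, -0.001]
ft_force: [0.1, -0.2, 0.0]
width: 0.161
grasp_force: 20.3
```

```bash
python3 - <<'E'
from wb import *
f=grab_frame("wrist"); save(f,"w6")
wall(f,.612,-.089)
s=env.read_state(); print(s["eef_pos"],s["eef_rot"],s["grasp_force"],s["width"])
E
```

```text
lip top x [0.5576 0.5607 0.5636] z 0.037 slope 0.047
wall -1 y [-0.1554 -0.1497 -0.1475] slope -0.049 871
wall 1 y [-0.028  -0.0259 -0.022 ] slope -0.043 784
divider x [0.6587 0.659  0.6627] 110
floor [[0.5671, -0.1478], [0.6603, -0.027]] 0.0021
[ 0.61086634 -0.08833014  0.17071766] [-9.78835058e-02 -3.13901972e+00 -6.48229436e-04] 20.308451576966036 0.15832359224521836
```

View pics/w6.png

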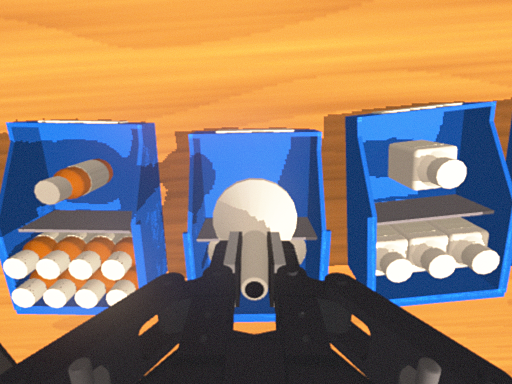

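The funnel hangs mouth down at (255,215), centred over its bin. I'll lower it.

>>> apply_moves(increments="0 0 0.07 0 0 0;0 0 0.16 0 0 0;0 0 0.24 0 0 0;0 0 0.31 0 0 0;0 0 0.355 0 0 0;0 0 0.38 0 0 0;0 0 0.395 0 0 0;0 0 0.401 0 0 0;0 0 0.405 0 0 0;0 0 0.407 0 0 0;0 0 0.407 0 0 0")

```text
clock: 34.3
eef_pos: [0.6117, -0.0891, 0.0488]
eef_rot: [0.099, 3.14, -0.0]
ft_force: [0.0, -0.2, -0.1]
width: 0.167
grasp_force: 20.3
```

>>> apply_moves(increments="0 0 0.002 0 0 0;0 0 0.003 0 0 0;0 0 0.003 0 0 0;0 0 0.003 0 0 0")

```text
clock: 34.8
eef_pos: [0.6118, -0.089, 0.0482]
eef_rot: [0.099, 3.139, -0.0]
ft_force: [-1.1, 0.4, 2.9]
width: 0.169
grasp_force: 20.6
```

Contact. I'll release, raise the arm and check.

>>> apply_moves(increments="0 0 0 0 0 0;0 0 0 0 0 0;0 0 0 0 0 0;0 0 0 0 0 0;0 0 0 0 0 0", fingers=-0.1)

```text
clock: 35.42
eef_pos: [0.6116, -0.089, 0.0476]
eef_rot: [-0.099, -3.14, 0.0]
ft_force: [-0.5, 0.7, 0.3]
width: 0.448
grasp_force: 0.0
```

>>> apply_moves(increments="0 0 -0.03 0 0 0;0 0 -0.08 0 0 0;0 0 -0.17 0 0 0;0 0 -0.3 0 0 0;0 0 -0.42 0 0 0;0.1 0 -0.5 0 0 0;0.25 0 -0.5 0 0 0;0.4 0 -0.5 0 0 0;0.55 0 -0.5 0 0 0;0.65 0 -0.5 0 0 0;0.7 0 -0.5 0 0 0;0.7 0 -0.5 0 0 0")

```text
clock: 36.92
eef_pos: [0.402, -0.0759, 0.1994]
eef_rot: [0.099, 3.137, -0.002]
ft_force: [0.1, -0.1, -0.2]
width: 0.45
grasp_force: 0.0
```

```bash
python3 - <<'E'
from h import *
g=grab_frame("scene"); r=pts(g)
cv2.imwrite("pics/end.png",cv2.resize(g["image"][100:330,80:400,::-1],None,fx=2,fy=2))
for k,c,h in [("jar",(.596,.262),.065),("slim",(.593,-.264),.089),("square",(.6,.082),.081),("funnel",(.612,-.089),.087)]:
    q=r[(abs(r[...,0]-c[0])<.035)&(abs(r[...,1]-c[1])<.045)&(r[...,2]>h-.008)&(r[...,2]<.11)]
    print(k,h,len(q),q.mean(0).round(3),q[:,2].max().round(3))
E
```

```text
jar 0.065 137 [0.597 0.259 0.063] 0.069
slim 0.089 49 [ 0.593 -0.266  0.088] 0.092
square 0.081 50 [0.601 0.079 0.079] 0.086
funnel 0.087 16 [ 0.612 -0.092  0.085] 0.087
```

View pics/end.png

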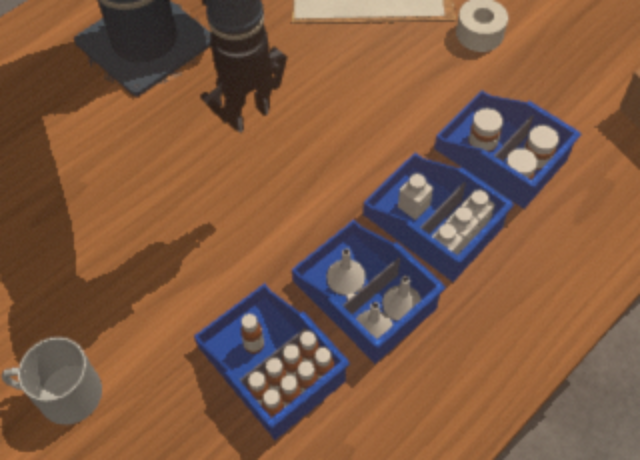

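All four stand upright in their own bins: jar (487,130), square bottle (415,195), funnel (346,272) and slim bottle (252,333). The bins, roll and jug have not moved.

```bash
python3 -c "
from plant import env
print(env.job_done())"
```

```text
the job is handed in; nothing more can be done
None
```

The jar, slim bottle, square bottle and funnel each stand upright (the funnel mouth down) in the empty front of their own bins; in the last picture the bins, label roll and jug had not moved, and the job is handed in.

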